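Close the bead cassette and lift it out of its dock

ROBOT

A 6-joint arm with a two-finger parallel gripper is mounted at the origin on the work surface. World frame = base frame: x ahead of the robot, y to its left, z up, the work surface at z = 0. Lengths are in mm, angles in rad, forces in N, time in s.
With the tool pointing down it reaches from about 350 to 975 mm from the base axis. Payload 7.1 kg.
Tool frame: the origin (TCP) lies midway between the tips of the shut fingers; the grasp point (between the pads) lies 19 mm behind it; z points along the fingers, y is the direction in which the jaws open and shut (so a half turn about z gives the same grasp; the last joint's range is limited). The gripper opens to 88 mm and grips with 3 to 60 N. Pads are 20 mm wide; open, the fingers measure 115 mm over their backs; the gripper's body (75 mm by 178 mm) begins 61 mm behind the grasp point.
Start: joints at [-1.304, 0.423, 1.63, -0, 1.089, -0.019], TCP at [176.221, -599.626, 222.675] pointing down, gripper open.
Joint ranges: [-3, 3], [-0.9, 2.11], [0.09, 2.58], [-1.31, 4.45], [0.11, 2.69], [-2.54, 2.54]. Speed limits (rad/s): [2.39, 2.39, 3.01, 3.14, 3.14, 3.14].

INTERFACE

Orientations are given as a rotation vector (axis times angle).
In Python, from workcell import ctrl, eyes, spotter gives the robot as it stands. The module is installed in compiled form; this text tells all that it offers.
- The arm moves only by the shell command python3 -m jog 'ROWS' [OPENING]. ROWS is JSON, a list of rows, each a list of 2 entries, a list of its own where there are three numbers: the shift along the tool's x, y, z in cm, then the turn, a rotation vector about the tool's x, y, z in degrees. A call has 1 to 8 rows; each row is the pose to reach, as a shift and turn from the pose measured when the call began, along the tool's axes at that moment; what a row does not reach only later rows make up. A row lasts 1/12 s, in which the tool goes at most 41.7 mm and 7.16 degrees, less where a joint would pass 70% of its speed; a pose out of reach is approached as far as the arm can. A call with a gripper value outside its range is refused whole. OPENING is the gripper command: -1 is fully open, 1 is shut, values between are in proportion, set as the call begins (- or left out, the last holds). The fingers move at their own pace and stop on an object; the grip force is fixed at half the most. Time passes only in rows, so rows that repeat a pose let the fingers close. It gives the time, the measured TCP pose, the force and the opening at its end, in the units of the state.
- ctrl.get_obs(): the state, without advancing time (a new reading comes with each control period).
- eyes.get_image(name): name is "side" or "top"; returns the picture (384x512x3 uint8, blue, green, red); there is no depth.
- eyes.get_calibration(name): a dict with "fx", "fy", "cx", "cy" (pixels), "R" (3x3) and "t" (3): a world point X has camera coordinates R X + t. Camera axes: x right, y down, z forward; pixel columns grow to the right and rows downward; lengths in mm; the calibration is good to about 2 mm. A picture is of the moment at which its call begins. get_calibration takes no time and is no camera call.
- ctrl.close_job(): hands the job in, once; it reports no verdict.
Trained networks look in the newest picture that a camera, given by its name, has taken for a name from the list of things; names that differ only in an ending like _2 or _b are one class to them, and where a whole thing is asked for, a point or a joint stands for the part that bears it (a point fixed in the world has none). Each returns a list of dicts, best first, with "confidence" (0 to 1); they miss things now and then, are a little off and sometimes report something else, mostly with a low value. They report only what shows in the picture. A call takes as long as a camera call. They do not tell look-alikes from the thing itself.
- spotter.spot_in(camera, query): "point" ([x, y, z] in mm, in world coordinates, good to about 4 mm: the middle of the surface that is visible of it).
- spotter.cut_out(camera, query): "pixels" (384x512 bool, what is visible of it).
The state is a dict: "t": time; "qpos": joint angles; "qvel": joint speeds; "joint_torque": joint torques, N m; "ee_pos": TCP position; "orientation": TCP orientation; "ft_force": force on the tool from outside, world axes, zero at the start; "moment": the same for the moment, N m; "width": finger opening in mm.
Only numpy, scipy, OpenCV 4.12 (cv2) and the standard library are available. Lean on these libraries where they do the work, as an engineer would, in place of code of your own. Each camera call takes 0.05 s, during which the arm holds its last target.

TASK

The bead cassette stands locked in its metal bench dock with its lid only resting on it. Press the lid down until it is snapped fully home and level all round, then pinch the cassette's two side catches together to unlock it and lift it straight out. Finish while still holding the cassette by its catches, roughly level, with its underside at least 10 cm above the dock's base plate and well clear of everything; leave the other things on the bench where they are.

Things in the scene. Friction and masses are not known exactly. Their poses are not given: they have to be found in the camera images.
- dock: aluminium dock fixed to the bench, plate 150 (x) x 110 (y) x 8 mm; origin under the plate's centre. Midway on its +y and -y sides stands a cheek 44 long (x), y 39 to 45, whose lip reaches inward to y = 33, from 33 to 39 above the bench. The catches' noses hook under the lips: the cassette rises only 4 mm unless both are pinched. Low end stops and ribs leave the cassette 1.5 mm of play
- cassette: beige plastic open tub 120 long (x) x 40 wide (y) x 50 mm high, about 0.2 kg, standing on the dock's plate (underside 8 mm above the bench), its x axis along the dock's. Origin at the centre of its underside, z up. Midway along its two long sides it carries two grey catches
- lid: loose white snap lid: plate 118 (x) x 38 (y) x 4 mm, plug 18 deep below; origin at the centre of the plate's underside, z up. At first the plug rests on two sprung detents inside the tub's ends, the plate about 10 mm above the rim. Pressing the middle with 10 to 20 N snaps it down until the plate lies on the rim. It fits between the catches
- mouth (a point): centre of the tub's rim, 50 mm above the cassette's origin: where the seated lid's origin lies
- pad_left (a point): centre of the gripping area on the outer face of the grey catch on the cassette's +y side, 56 mm above the cassette's underside. The catch is an upright tab 22 wide (x) x 4 mm thick, from 6 to 70 mm above that underside, standing 7.5 mm off the tub; a nose near its foot points outward
- pad_right (a point): the same on the -y side. Untouched, the two outer faces are 63 mm apart, and 49 mm when fully pinched. Grip the part above the dock's lips (between 39 and 78 mm above the bench) from above, fingers closing along the cassette's y.
- catch_left (a joint): how far the +y catch is pushed in, m: 0 untouched, 0.007 against its stop; its nose is clear of the lip from about 0.004. It is sprung: 4 N to start, 8 N at the stop, so grip with 15 to 30 N.
- catch_right (a joint): the same for the -y catch
- carved_box: open brown box with dark carved scrolls, 150 x 110 x 75 high, stands beside the dock's area; origin under its centre (leave alone; sizes in mm)
- tape_roll: flat roll of tape, diameter 52, 18 high, lying near the dock's -x end; origin under its centre (leave alone; sizes in mm)
- note_pad: yellow pad of notes 50 x 50 x 12 high, lying near the dock's +x end; origin under its centre (leave alone; sizes in mm)
- glue_bottle: white glue bottle with a cap, diameter 56, 150 high; origin under its centre (leave alone; sizes in mm)
- bead_jar: amber jar with a metal cap, diameter 60, 60 high; origin under its centre (leave alone; sizes in mm)
- pen_cup: steel cup, diameter 76, 90 high; origin under its centre (leave alone; sizes in mm)
- scissors: scissors lying flat, about 170 long, 9 high; origin under the pivot (leave alone; sizes in mm)
Not all that is in view belongs to the job. Leave any green look-alike of the dock alone.

How it is judged:
By the outcome, as a careful person would: the job done as asked, in the order asked, and still so for the second after the job is handed in, while the arm keeps its last pose, push and grip.
It also fails if it takes over 45 s, if anything falls off the work surface, if the arm or the gripper's body presses on something with over 40 N, if the wrist force passes 120 N, or if a joint passes its speed limit or range.

## Working session

There is one attempt and no reset: what is moved stays moved. The work goes in short steps, Python scripts to look and compute and a shell command to move; the robot and the scene stay as the last step left them, time stands still between calls to the robot, and variables do not carry over. Pictures are saved under pics/ and viewed, and the job is handed in when it is done.

```bash
mkdir -p pics && ls && python3 - <<'E'
from workcell import ctrl, eyes, spotter
import cv2
o=ctrl.get_obs(); print(o)
for n in ("side","top"):
    im=eyes.get_image(n); cv2.imwrite(f"pics/{n}0.png",im)
    c=eyes.get_calibration(n); print(n,c)
E
```

```text
pics
{'t': 0.0, 'qpos': array([-1.30398820e+00,  4.23840579e-01,  1.63069807e+00, -2.05911790e-05,
        1.08860854e+00, -1.90013154e-02]), 'qvel': array([-5.23722306e-04, -3.84436941e-04,  8.97458494e-04, -8.93766798e-04,
        2.16274077e-03, -6.09799265e-05]), 'joint_torque': array([ 2.57902080e-03, -5.44614029e+01, -2.73664767e+01,  6.45595347e-02,
        2.27769365e-02, -1.33560238e-04]), 'ee_pos': array([ 176.0777384 , -599.09343559,  221.89869746]), 'orientation': array([-3.10804196e+00, -4.47217414e-01,  3.30046052e-04]), 'ft_force': array([-0.37356191,  0.06403604,  1.12896785]), 'moment': array([ 0.00028383,  0.0317209 , -0.03000368]), 'width': 87.4913003461371}
side {'fx': 454.04862494318684, 'fy': 454.04862494318684, 'cx': 256.34539170415167, 'cy': 185.31378949313498, 'R': array([[-0.74441724, -0.66761023,  0.01181327],
       [-0.39596124,  0.42713187, -0.81287949],
       [ 0.53764083, -0.60979911, -0.5823121 ]]), 't': array([417.82979784, 289.69911037, 997.39589813])}
top {'fx': 411.4114842037062, 'fy': 411.4114842037062, 'cx': 249.17295429121464, 'cy': 196.15255732980827, 'R': array([[ 0.00596905, -0.99953865,  0.02978029],
       [-0.9947127 , -0.00898824, -0.10230278],
       [ 0.10252325, -0.02901219, -0.99430744]]), 't': array([ -21.26684145,  544.78989887, 1070.07784037])}
```

View pics/side0.png

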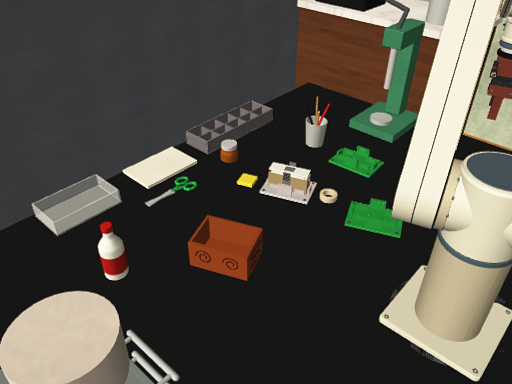

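View pics/top0.png

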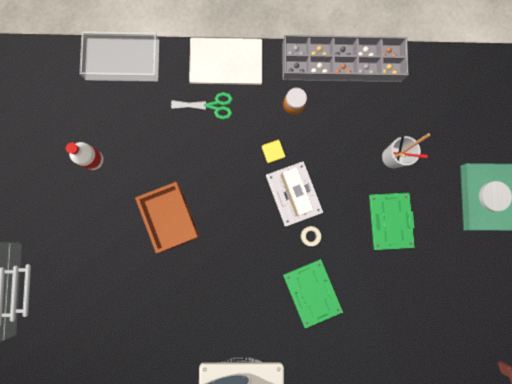

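The aluminium dock with the beige cassette and white lid is at top (295,193) and side (289,180). There are two green look-alikes, at top (392,221) and (313,293). Only the grey one holds a cassette, with the yellow pad at one end and the tape at the other. I'll confirm this in a crop.

```bash
python3 - <<'E'
from workcell import ctrl, eyes, spotter
import cv2, numpy as np
a=cv2.imread("pics/top0.png"); b=cv2.imread("pics/side0.png")
A=cv2.resize(a[145:245,245:345],(400,400),interpolation=cv2.INTER_CUBIC)
B=cv2.resize(b[145:215,245:345],(571,400),interpolation=cv2.INTER_CUBIC)[:, :400]
cv2.imwrite("pics/crop0.png",np.hstack([A,B]))
for cam in ("top","side"):
    im=eyes.get_image(cam)
    for q in ("dock","cassette","lid","mouth","pad_left","pad_right","tape_roll","note_pad"):
        r=spotter.spot_in(cam,q)
        print(cam,q,[(np.round(d["point"],1).tolist(),round(d["confidence"],2)) for d in r[:4]])
E
```

```text
top dock [([288.8, -193.0, 9.3], 0.94), ([478.2, -409.7, 7.4], 0.87), ([546.6, -133.1, 8.0], 0.82)]
top cassette [([552.5, -128.0, 53.4], 0.59)]
top lid [([555.1, -138.8, 69.6], 0.86)]
top mouth [([484.3, 197.1, 9.2], 0.71), ([553.8, -125.0, 49.6], 0.67)]
top pad_left [([635.2, 400.2, 100.0], 0.3)]
top pad_right []
top tape_roll [([437.9, -185.2, 14.7], 0.72), ([555.3, -138.7, 70.2], 0.33)]
top note_pad [([673.5, -79.2, 10.1], 0.72)]
side dock [([283.7, -179.5, 13.7], 0.92), ([530.4, -102.6, 6.3], 0.91), ([472.3, -393.7, 8.3], 0.71)]
side cassette [([540.9, -126.2, 46.9], 0.69)]
side lid [([548.2, -138.9, 69.6], 0.86)]
side mouth []
side pad_left [([798.5, 86.6, 5.8], 0.64), ([528.4, -102.0, 5.1], 0.24)]
side pad_right []
side tape_roll [([546.0, -111.4, 55.4], 0.69), ([431.9, -176.5, 12.5], 0.62)]
side note_pad [([661.8, -76.7, 11.5], 0.68)]
```

View pics/crop0.png

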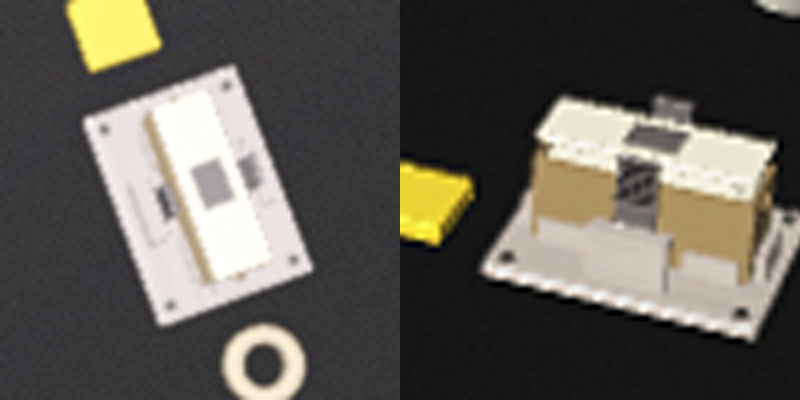

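Confirmed: the beige cassette, white lid and grey catches stand in the metal dock. The yellow pad at top (273,151) marks its +x end and the tape at top (311,236) its -x end. Next I'll fit the pose precisely with a silhouette model in both cameras.

```bash
cat > fit.py <<'E'
import numpy as np, cv2
from scipy.optimize import minimize
from workcell import eyes
def box(x0,x1,y0,y1,z0,z1):
    return np.array([[x,y,z] for x in(x0,x1) for y in(y0,y1) for z in(z0,z1)],float)
def proj(c,P):
    q=P@np.asarray(c["R"]).T+np.asarray(c["t"])
    return np.c_[c["fx"]*q[:,0]/q[:,2]+c["cx"], c["fy"]*q[:,1]/q[:,2]+c["cy"]]
def W(P,p):
    a=p[2]; R=np.array([[np.cos(a),-np.sin(a),0],[np.sin(a),np.cos(a),0],[0,0,1]])
    return P@R.T+np.array([p[0],p[1],p[3] if len(p)>3 else 0])
def parts(lidup=10,cz=0):
    z=8+cz
    return [box(-75,75,-55,55,0,8),box(-22,22,39,45,8,39),box(-22,22,-45,-39,8,39),
      box(-60,60,-20,20,z,z+50),box(-59,59,-19,19,z+50+lidup,z+54+lidup),
      box(-11,11,27.5,31.5,z+6,z+70),box(-11,11,-31.5,-27.5,z+6,z+70)]
S=8
def render(c,p,x0,y0,w,h,ps):
    m=np.zeros((h*S,w*S),np.uint8)
    for P in ps:
        uv=(proj(c,W(P,p))-[x0-0.5,y0-0.5])*S
        hull=cv2.convexHull(uv.astype(np.float32)).astype(np.int32)
        cv2.fillConvexPoly(m,hull,255)
    return cv2.resize(m,(w,h),interpolation=cv2.INTER_AREA)/255.
E
python3 - <<'E'
from fit import *
roi={"top":(255,152,80,82),"side":(254,150,72,58)}
for cam,f in (("top","pics/top0.png"),("side","pics/side0.png")):
    c=eyes.get_calibration(cam); im=cv2.imread(f).astype(float); x0,y0,w,h=roi[cam]
    g=im[y0:y0+h,x0:x0+w].max(2)
    blue=im[y0:y0+h,x0:x0+w,0]
    # soft mask
    sat=im[y0:y0+h,x0:x0+w]
    m=np.clip((g-40)/100,0,1)
    hsv=cv2.cvtColor(sat.astype(np.uint8),cv2.COLOR_BGR2HSV)
    # ignore yellow pad & tape
    ign=np.zeros_like(m)
    ps=parts()
    def cost(p):
        r=render(c,p,x0,y0,w,h,ps)
        k=cv2.dilate((r>0.02).astype(np.uint8),np.ones((7,7)))
        d=np.abs(r-m); d=np.where(k>0,d,0)
        return d.sum()
    p0=[547,-137,np.radians(24)]
    best=None
    for s in range(4):
        q=np.array(p0)+np.random.default_rng(s).normal(0,[3,3,.02])
        r=minimize(cost,q,method="Nelder-Mead",options=dict(initial_simplex=[q,q+[6,0,0],q+[0,6,0],q+[0,0,.06]],xatol=.05,fatol=.05,maxiter=300))
        if best is None or r.fun<best.fun: best=r
        print(cam,np.round(r.x[:2],2),np.degrees(r.x[2]).round(2),round(r.fun,2))
    r=render(c,best.x,x0,y0,w,h,ps)
    v=np.dstack([m*255,r*255,m*255]).astype(np.uint8)
    big=cv2.resize(im[y0:y0+h,x0:x0+w].astype(np.uint8),None,fx=5,fy=5,interpolation=cv2.INTER_CUBIC)
    for P in ps:
        uv=((proj(c,W(P,best.x))-[x0-.5,y0-.5])*5).astype(np.int32)
        cv2.polylines(big,[cv2.convexHull(uv)],True,(0,0,255),1)
    vv=cv2.resize(v,(big.shape[1],big.shape[0]),interpolation=cv2.INTER_NEAREST)
    cv2.imwrite(f"pics/fit_{cam}.png",np.hstack([big,vv]))
E
```

```text
top [ 556.18 -139.64] 20.74 251.44
top [ 556.28 -141.33] 21.16 251.06
top [ 555.93 -139.53] 20.33 251.42
top [ 555.89 -140.23] 20.64 252.2
side [ 557.95 -139.87] 20.54 116.82
side [ 557.82 -139.9 ] 20.62 117.47
side [ 557.74 -140.34] 20.19 120.58
side [ 557.7  -139.74] 20.74 118.09
```

```bash
python3 - <<'E'
import cv2,numpy as np
a=cv2.imread("pics/fit_top.png");b=cv2.imread("pics/fit_side.png");print(a.shape,b.shape)
E
```

```text
(410, 800, 3) (290, 720, 3)
```

View pics/fit_top.png

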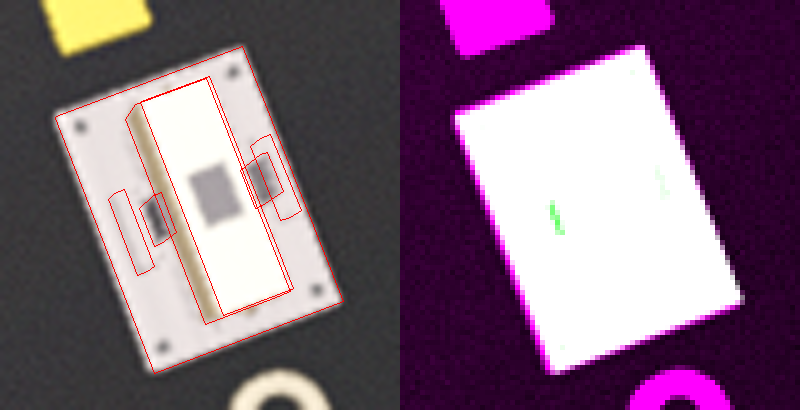

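View pics/fit_side.png

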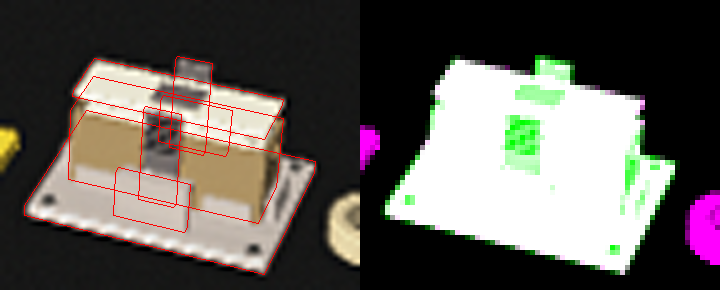

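```bash
python3 - <<'E'
from fit import *
roi={"top":(258,160,72,68),"side":(254,150,67,58)}
D={}
for cam,f in (("top","pics/top0.png"),("side","pics/side0.png")):
    c=eyes.get_calibration(cam); im=cv2.imread(f).astype(float); x0,y0,w,h=roi[cam]
    crop=im[y0:y0+h,x0:x0+w]; g=crop.max(2)
    bg=np.median(g[g<80]); 
    print(cam,bg,np.median(g[g>150]))
    m=np.clip((g-bg-8)/(205-bg),0,1)
    w_=np.ones_like(m)
    ps=parts()
    # interior filled: weights 0 well inside via initial render
    r0=render(c,[557,-140,np.radians(20.6)],x0,y0,w,h,ps)
    inner=cv2.erode((r0>.99).astype(np.uint8),np.ones((3,3)),iterations=2)
    outer=cv2.dilate((r0>.01).astype(np.uint8),np.ones((3,3)),iterations=3)
    hsv=cv2.cvtColor(crop.astype(np.uint8),cv2.COLOR_BGR2HSV)
    if cam=="top":
        ign=cv2.dilate(((hsv[...,1]>60)&(g>120)&(inner==0)).astype(np.uint8),np.ones((5,5)))
        ign=np.zeros_like(inner)
    wt=((inner==0)&(outer>0)).astype(float)
    D[cam]=(c,m,wt,x0,y0,w,h,ps)
def cost(cam,p):
    c,m,wt,x0,y0,w,h,ps=D[cam]
    return (((render(c,p,x0,y0,w,h,ps)-m)**2)*wt).sum()
def nm(f,q,step):
    q=np.array(q,float); sim=[q]+[q+np.eye(len(q))[i]*step[i] for i in range(len(q))]
    return minimize(f,q,method="Nelder-Mead",options=dict(initial_simplex=sim,xatol=.02,fatol=.005,maxiter=600))
for cam in D:
    for q in ([555,-142,.36],[559,-138,.37]):
        r=nm(lambda p:cost(cam,p),q,[4,4,.03]); print(cam,r.x[:2].round(2),np.degrees(r.x[2]).round(2),round(r.fun,2))
r=nm(lambda p:cost("top",p)+cost("side",p),[557,-140,.36],[3,3,.03]); print("joint",r.x[:2].round(2),np.degrees(r.x[2]).round(2),round(r.fun,2))
from workcell import ctrl
from scipy.spatial.transform import Rotation as Ro
o=ctrl.get_obs(); print(o["t"],Ro.from_rotvec(o["orientation"]).as_matrix().round(3), o["ee_pos"])
E
```

```text
top 58.0 235.0
side 22.0 200.0
top [ 556.52 -140.14] 20.57 10.91
top [ 556.53 -140.24] 20.67 10.57
side [ 557.64 -139.83] 20.6 41.8
side [ 557.87 -139.8 ] 20.65 41.08
joint [ 557.09 -140.06] 20.49 57.24
1.0 [[ 0.959  0.282 -0.   ]
 [ 0.282 -0.959  0.   ]
 [-0.    -0.    -1.   ]] [ 176.21056615 -599.60861179  222.66632924]
```

Both cameras agree: dock at about (557.0, -140.0) mm, yaw 20.6°. Next I'll work out the shift in tool axes and move over the lid with the fingers shut.

```bash
cat > go.py <<'E'
import numpy as np, sys
from workcell import ctrl
from scipy.spatial.transform import Rotation as Ro
def rel(x,y,z,yaw_deg):
    o=ctrl.get_obs(); R=Ro.from_rotvec(o["orientation"]).as_matrix()
    a=np.radians(yaw_deg); X=np.array([np.cos(a),np.sin(a),0]); Z=np.array([0,0,-1.]); T=np.c_[X,np.cross(Z,X),Z]
    s=R.T@(np.array([x,y,z])-o["ee_pos"])/10
    t=np.degrees(Ro.from_matrix(R.T@T).as_rotvec())
    print("t",round(o["t"],3),"ee",o["ee_pos"].round(2),"yaw",round(np.degrees(np.arctan2(R[1,0],R[0,0])),2),"F",o["ft_force"].round(2),"M",o["moment"].round(2),"w",round(o["width"],2))
    print("shift cm",s.round(3),"turn deg",t.round(3))
if __name__=="__main__": rel(*map(float,sys.argv[1:5]))
E
python3 go.py 557 -140 160 20.6
```

```text
t 1.0 ee [ 176.21 -599.61  222.67] yaw 16.38 F [-0.02 -0.15  0.47] M [-0.04  0.03  0.03] w 87.79
shift cm [ 49.492 -33.36    6.268] turn deg [-2.000e-03 -0.000e+00 -4.224e+00]
```

```bash
python3 -m jog '[[[3.3,-2.2,0],[0,0,0]],[[6.6,-4.4,0],[0,0,0]],[[9.9,-6.6,0],[0,0,-1]],[[13.2,-8.8,0],[0,0,-2]],[[16.5,-11,0],[0,0,-3]],[[19.8,-13.2,1],[0,0,-4]],[[23.1,-15.4,2],[0,0,-4.2]],[[26.4,-17.6,3],[0,0,-4.2]]]' 1 && python3 go.py 557 -140 160 20.6
```

```text
t: 1.67
ee_pos: [381.0, -354.9, 192.8]
orientation: [3.09, 0.561, 0.001]
ft_force: [-0.1, -0.8, -0.8]
width: 37.7
t 1.667 ee [ 380.96 -354.95  192.81] yaw 20.57 F [-0.08 -0.79 -0.82] M [ 0.02 -0.04  0.05] w 37.73
shift cm [ 24.033 -13.941   3.279] turn deg [ 0.065 -0.031 -0.027]
```

```bash
python3 -m jog '[[[3.5,-2,0.5],[0,0,0]],[[7,-4,1],[0,0,0]],[[10.5,-6.1,1.5],[0,0,0]],[[14,-8.1,2],[0,0,0]],[[17.5,-10.2,2.5],[0,0,0]],[[21,-12.2,3],[0,0,0]],[[24.03,-13.94,3.28],[0,0,0]],[[24.03,-13.94,3.28],[0,0,0]]]' && python3 go.py 557 -140 110 20.6
```

```text
t: 2.33
ee_pos: [560.5, -135.7, 159.7]
orientation: [3.089, 0.568, 0.004]
ft_force: [-1.2, 1.1, 0.3]
width: 0.5
t 2.333 ee [ 560.5  -135.71  159.68] yaw 20.82 F [-1.24  1.12  0.33] M [0.02 0.03 0.04] w 0.51
shift cm [-0.493  0.271  4.967] turn deg [ 0.063 -0.15   0.219]
```

```bash
python3 -m jog '[[[-0.4,0.2,1.5],[0,0,0.2]],[[-0.49,0.27,3],[0,0,0.2]],[[-0.49,0.27,4.5],[0,0,0.2]],[[-0.49,0.27,4.97],[0,0,0.2]],[[-0.49,0.27,4.97],[0,0,0.2]]]' && python3 go.py 557 -140 90 20.6 && python3 - <<'E'
from workcell import eyes
import cv2
a=eyes.get_image("top");b=eyes.get_image("side")
cv2.imwrite("pics/top1.png",a);cv2.imwrite("pics/side1.png",b)
import numpy as np
A=cv2.resize(a[145:245,245:345],(400,400),interpolation=cv2.INTER_CUBIC)
B=cv2.resize(b[125:225,235:335],(400,400),interpolation=cv2.INTER_CUBIC)
cv2.imwrite("pics/c1.png",np.hstack([A,B]))
E
```

```text
t: 2.75
ee_pos: [555.9, -140.0, 108.9]
orientation: [-3.09, -0.562, -0.001]
ft_force: [-0.2, -0.6, -0.0]
width: 0.7
t 2.75 ee [ 555.94 -140.02  108.85] yaw 20.61 F [-0.16 -0.64 -0.02] M [-0.04  0.04 -0.03] w 0.69
shift cm [0.099 0.037 1.885] turn deg [-0.022 -0.026  0.005]
```

View pics/c1.png

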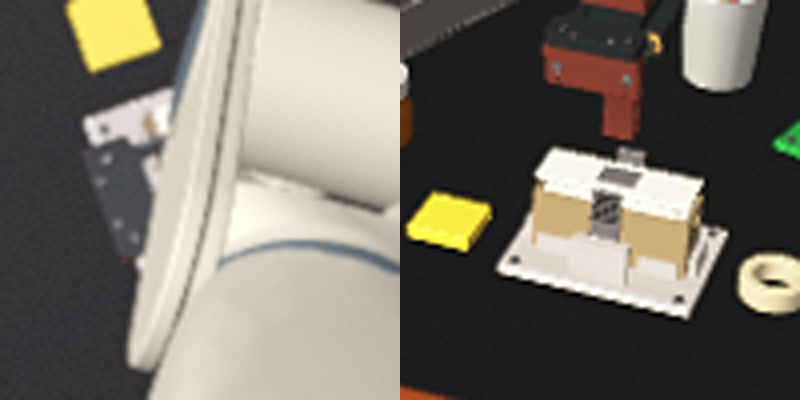

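The side crop shows the shut red fingers with tips at about (620,135), directly above the grey square on the lid at about (620,177). The arm hides the dock from the top camera. I'll check the projected TCP against the finger tip, and where the tip would land.

```bash
python3 - <<'E'
from fit import *
from workcell import ctrl
c=eyes.get_calibration("side"); o=ctrl.get_obs()
e=o["ee_pos"]; print(e.round(2))
b=cv2.imread("pics/side1.png")
x0,y0=255,125; k=8
big=cv2.resize(b[y0:y0+75,x0:x0+90],None,fx=k,fy=k,interpolation=cv2.INTER_CUBIC)
# finger box shut: 20 (x) x 27 (y), from tip up 50
p=[e[0],e[1],np.radians(20.6)]
for P in [box(-10,10,-13.5,13.5,e[2],e[2]+45)]:
    uv=((proj(c,W(P,p))-[x0-.5,y0-.5])*k).astype(np.int32)
    for i in range(8):
        for j in range(i):
            if bin(i^j).count("1")==1: cv2.line(big,tuple(map(int,uv[i])),tuple(map(int,uv[j])),(255,255,0),1)
p=[557,-140,np.radians(20.6)]
for P in parts():
    uv=((proj(c,W(P,p))-[x0-.5,y0-.5])*k).astype(np.int32)
    cv2.polylines(big,[cv2.convexHull(uv)],True,(0,0,255),1)
# lid centre on top
for pt,col in ((np.array([[557,-140,72.]]),(0,255,0)),(np.array([[e[0],e[1],72.]]),(255,0,255))):
    u=((proj(c,pt)-[x0-.5,y0-.5])*k)[0].astype(int); cv2.drawMarker(big,tuple(map(int,u)),col,cv2.MARKER_CROSS,14,1)
cv2.imwrite("pics/s1.png",big)
E
```

```text
[ 557.15 -140.33  110.41]
```

View pics/s1.png

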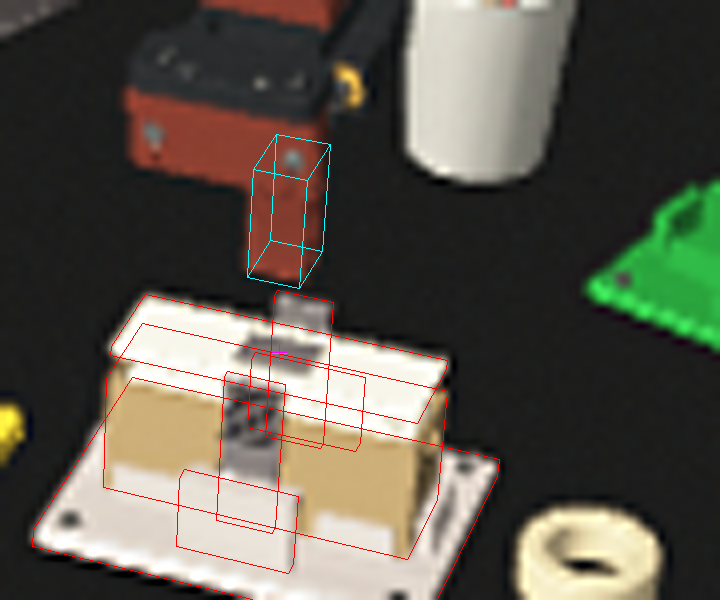

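The finger model and the cassette model both line up with the picture to about 1 px. I'll descend to just above the lid, then press in small steps while watching the force.

```bash
python3 -m jog '[[[0,0,1],[0,0,0]],[[0,0,2],[0,0,0]],[[0,0,2.8],[0,0,0]],[[0,0,3.3],[0,0,0]],[[0,0,3.4],[0,0,0]],[[0,0,3.4],[0,0,0]]]' && python3 go.py 557 -140 62 20.6
```

```text
t: 3.35
ee_pos: [556.9, -140.2, 75.7]
orientation: [3.091, 0.562, 0.003]
ft_force: [-0.1, 0.0, -0.1]
width: 0.7
t 3.35 ee [ 556.86 -140.24   75.7 ] yaw 20.6 F [-0.13  0.05 -0.11] M [-0.01  0.02  0.  ] w 0.68
shift cm [ 0.019 -0.018  1.37 ] turn deg [ 0.033 -0.104 -0.002]
```

```bash
python3 -m jog '[[[0.02,0,0.2],[0,0,0]],[[0.02,0,0.4],[0,0,0]],[[0.02,0,0.5],[0,0,0]],[[0.02,0,0.5],[0,0,0]]]' && python3 -m jog '[[[0,0,0.1],[0,0,0]],[[0,0,0.2],[0,0,0]],[[0,0,0.2],[0,0,0]]]'; python3 go.py 557 -140 62 20.6
```

```text
t: 3.68
ee_pos: [557.7, -140.3, 71.3]
orientation: [3.09, 0.562, 0.005]
ft_force: [0.1, 0.7, 2.3]
width: 0.5
t: 3.93
ee_pos: [557.7, -140.4, 69.7]
orientation: [3.09, 0.562, 0.005]
ft_force: [-2.1, -0.0, 3.7]
width: 0.4
t 3.933 ee [ 557.75 -140.44   69.72] yaw 20.61 F [-2.06 -0.    3.67] M [-0.08  0.25 -0.  ] w 0.41
shift cm [-0.057 -0.069  0.772] turn deg [ 0.098 -0.176  0.008]
```

```bash
python3 -m jog '[[[0,0,0.1],[0,0,0]],[[0,0,0.2],[0,0,0]],[[0,0,0.2],[0,0,0]]]' && python3 -m jog '[[[0,0,0.1],[0,0,0]],[[0,0,0.2],[0,0,0]],[[0,0,0.2],[0,0,0]]]'; python3 go.py 557 -140 62 20.6
```

```text
t: 4.18
ee_pos: [557.9, -140.5, 67.8]
orientation: [3.09, 0.562, 0.006]
ft_force: [-0.8, -0.4, 3.4]
width: 0.7
t: 4.43
ee_pos: [558.0, -140.5, 65.7]
orientation: [3.09, 0.562, 0.006]
ft_force: [-0.2, 0.2, -1.1]
width: 0.5
t 4.433 ee [ 558.02 -140.52   65.71] yaw 20.61 F [-0.18  0.18 -1.06] M [0.02 0.04 0.03] w 0.49
shift cm [-0.079 -0.085  0.37 ] turn deg [ 0.118 -0.204  0.008]
```

The force rose to about 4 N and then dropped, so something gave way. I'll press on down to the rim and check for a firm stop.

```bash
python3 -m jog '[[[-0.05,-0.05,0.1],[0,0,0]],[[-0.05,-0.05,0.2],[0,0,0]],[[-0.05,-0.05,0.25],[0,0,0]],[[-0.05,-0.05,0.25],[0,0,0]]]' && python3 -m jog '[[[0,0,0.1],[0,0,0]],[[0,0,0.15],[0,0,0]],[[0,0,0.15],[0,0,0]]]'; python3 go.py 557 -140 62 20.6;  python3 - <<'E'
from workcell import eyes
import cv2
b=eyes.get_image("side")
cv2.imwrite("pics/side2.png",b)
B=cv2.resize(b[125:200,255:345],None,fx=8,fy=8,interpolation=cv2.INTER_CUBIC)
cv2.imwrite("pics/s2.png",B)
E
```

```text
t: 4.77
ee_pos: [557.0, -140.1, 62.7]
orientation: [3.09, 0.562, 0.005]
ft_force: [0.9, 0.5, 0.3]
width: 0.5
t: 5.02
ee_pos: [557.1, -140.1, 62.3]
orientation: [3.09, 0.562, 0.005]
ft_force: [-3.5, -0.4, 12.4]
width: 0.3
t 5.017 ee [ 557.08 -140.1    62.3 ] yaw 20.61 F [-3.47 -0.39 12.42] M [ 0.16  0.69 -0.  ] w 0.31
shift cm [-0.004 -0.013  0.03 ] turn deg [ 0.089 -0.164  0.012]
```

View pics/s2.png

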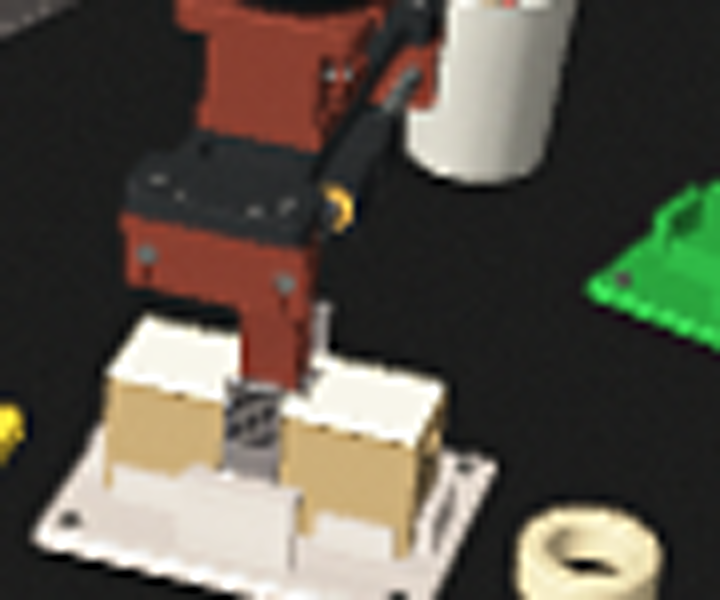

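The lid plate now lies on the rim at both ends, with a firm stop at z = 62.3 mm (62 expected for a seated lid). I'll press a bit harder, to about 20–25 N, to make sure it's fully home.

```bash
python3 -m jog '[[[0,0,0.1],[0,0,0]],[[0,0,0.2],[0,0,0]],[[0,0,0.2],[0,0,0]]]'; python3 go.py 557 -140 62 20.6
```

```text
t: 5.32
ee_pos: [557.1, -140.1, 62.2]
orientation: [3.09, 0.562, 0.005]
ft_force: [-6.8, 1.7, 21.1]
width: 0.4
t 5.317 ee [ 557.14 -140.12   62.21] yaw 20.61 F [-6.75  1.74 21.12] M [ 0.32  1.2  -0.01] w 0.43
shift cm [-0.009 -0.016  0.021] turn deg [ 0.095 -0.169  0.013]
```

```bash
python3 -m jog '[[[0,0,-0.5],[0,0,0]],[[0,0,-2],[0,0,0]],[[0,0,-4],[0,0,0]],[[0,0,-5],[0,0,0]],[[0,0,-5],[0,0,0]]]' && python3 -m jog '[[[0,0,0],[0,0,0]],[[0,0,0],[0,0,0]],[[0,0,0],[0,0,0]],[[0,0,0],[0,0,0]],[[0,0,0],[0,0,0]],[[0,0,0],[0,0,0]]]' -1; python3 go.py 557 -140 45 20.6;  python3 - <<'E'
from fit import *
b=eyes.get_image("side")
cv2.imwrite("pics/side3.png",b)
c=eyes.get_calibration("side");x0,y0,k=255,125,8
big=cv2.resize(b[y0:y0+75,x0:x0+90],None,fx=k,fy=k,interpolation=cv2.INTER_CUBIC)
cv2.imwrite("pics/s3.png",big)
p=[557,-140,np.radians(20.6)]
for P in parts(lidup=0):
    uv=((proj(c,W(P,p))-[x0-.5,y0-.5])*k).astype(np.int32)
    cv2.polylines(big,[cv2.convexHull(uv)],True,(0,0,255),1)
cv2.imwrite("pics/s3b.png",big)
E
```

```text
t: 5.73
ee_pos: [558.5, -140.5, 114.4]
orientation: [3.088, 0.562, 0.011]
ft_force: [-0.1, -0.6, 0.6]
width: 0.6
t: 6.23
ee_pos: [558.2, -140.4, 113.8]
orientation: [3.088, 0.562, 0.01]
ft_force: [0.2, 0.2, 0.2]
width: 37.0
t 6.233 ee [ 558.24 -140.42  113.82] yaw 20.61 F [0.16 0.21 0.17] M [-0.05  0.03 -0.02] w 37.04
shift cm [-0.139 -0.107  6.881] turn deg [ 0.202 -0.318  0.013]
```

View pics/s3.png

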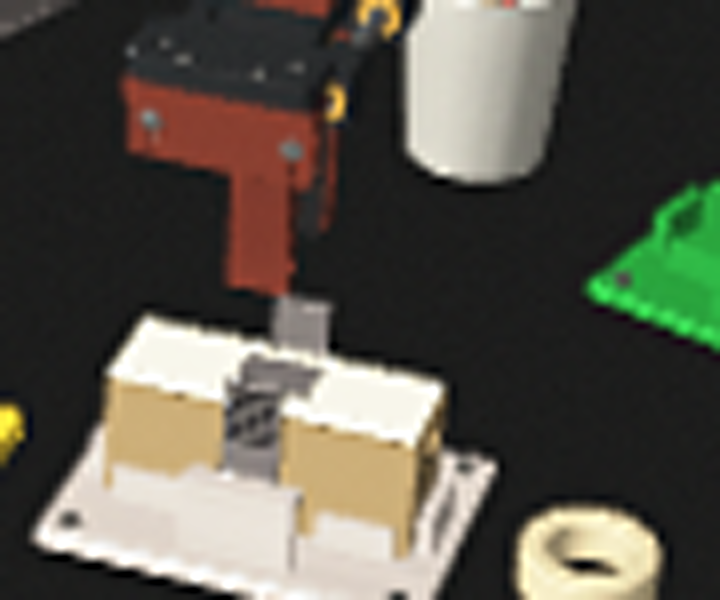

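View pics/s3b.png

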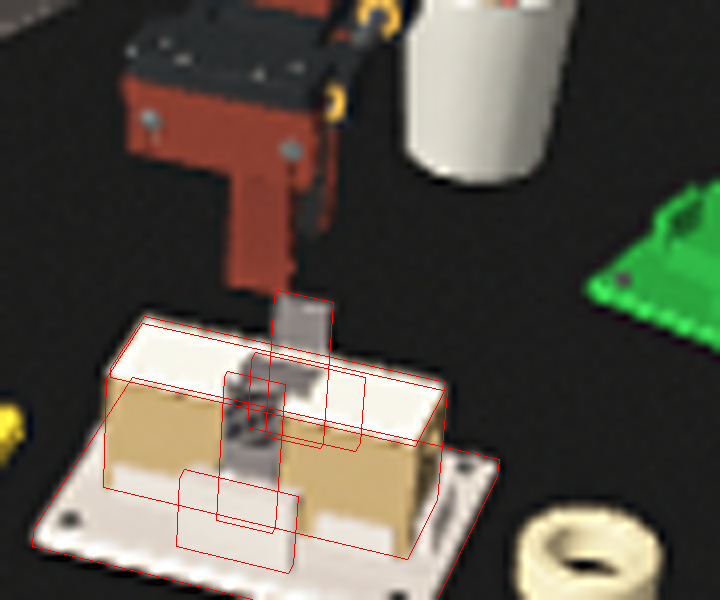

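The white lid lies on the tub along its whole length. I'll measure how level it is at sub-pixel precision, comparing edge lines with the model before and after pressing.

```bash
python3 - <<'E'
from fit import *
c=eyes.get_calibration("side"); p=[557,-140,np.radians(20.6)]
def edge(im,P0,P1,skip,ch):
    # sample perpendicular profile along projected edge; returns offset px (along image y) per fraction
    uv=proj(c,W(np.array([P0,P1],float),p)); out=[]
    for f in np.linspace(.06,.94,23):
        if any(a<f<b for a,b in skip): continue
        u=uv[0]*(1-f)+uv[1]*f
        ys=np.arange(-5,5.01,.1)
        col=cv2.remap(im,np.full((len(ys),1),u[0],np.float32),(u[1]+ys).astype(np.float32)[:,None],cv2.INTER_LINEAR)[:,0,:].astype(float)
        s=col[:,ch]; g=np.gradient(cv2.GaussianBlur(s[:,None],(1,9),1.5)[:,0]); 
        out.append((f,ys[np.argmax(np.abs(g))],np.sign(g[np.argmax(np.abs(g))])))
    return out
for name,h in (("side0",10),("side1",10),("side3",0)):
    im=cv2.imread(f"pics/{name}.png")
    for lab,P0,P1,sk in (("back top",(-59,-19,62+h),(59,-19,62+h),[(.38,.62)]),("front bottom",(-59,19,58+h),(59,19,58+h),[(.36,.64)]),("front top",(-59,19,62+h),(59,19,62+h),[(.36,.64)])):
        e=edge(im,P0,P1,sk,0)
        f=np.array([a[0] for a in e]);y=np.array([a[1] for a in e])
        A=np.c_[np.ones_like(f),(f-.5)]
        k=np.abs(y-np.median(y))<1.0
        s=np.linalg.lstsq(A[k],y[k],rcond=None)[0]
        print(name,lab,"offset px",s[0].round(2),"slope px/len",s[1].round(2),"n",k.sum(), np.round(y,1).tolist())
q=proj(c,W(np.array([[0,0,62.],[0,0,63.]]),p)); print("px per mm z",(q[1]-q[0]).round(3))
E
```

```text
side0 back top offset px 0.41 slope px/len -0.05 n 17 [0.3, 0.9, 0.2, 0.4, 0.8, -0.0, 0.3, 0.6, 0.2, 0.5, 0.8, 0.1, 0.3, 0.7, -0.1, 0.2, 0.8]
side0 front bottom offset px 2.67 slope px/len 0.26 n 15 [2.6, 2.7, 2.2, 2.6, 3.0, 2.1, 2.6, 3.0, 2.5, 3.0, 2.4, 2.9, 3.0, 2.4, 2.9, -0.0]
side0 front top offset px 3.81 slope px/len 0.19 n 15 [3.8, 3.9, 3.4, 3.8, 3.9, 3.3, 3.7, 4.2, 4.0, 4.1, 3.5, 4.0, 4.1, 3.5, 3.9, 1.3]
side1 back top offset px 0.35 slope px/len -0.08 n 17 [0.3, 0.5, 0.2, 0.4, 0.7, -0.0, 0.3, 0.6, 0.2, 0.5, 0.8, -0.0, 0.3, 0.6, -0.1, 0.2, 0.4]
side1 front bottom offset px 2.71 slope px/len 0.21 n 15 [2.6, 2.7, 2.2, 2.6, 3.0, 2.5, 2.6, 3.0, 2.8, 3.0, 2.4, 2.8, 3.0, 2.4, 2.9, -0.0]
side1 front top offset px 3.94 slope px/len -0.15 n 15 [3.8, 3.9, 4.3, 3.8, 3.9, 4.2, 3.8, 4.2, 4.0, 4.1, 3.5, 4.0, 4.1, 3.6, 3.9, 1.3]
side3 back top offset px 0.25 slope px/len -0.04 n 17 [0.6, -0.1, 0.3, 0.6, -0.1, 0.1, 0.4, 0.1, 0.4, 0.4, -0.3, 0.4, 0.7, -0.0, 0.2, 0.6, -0.1]
side3 front bottom offset px -0.07 slope px/len 0.11 n 16 [-0.3, 0.2, -0.7, -0.2, -0.1, 0.4, -0.2, 0.3, -0.1, 0.1, -0.5, -0.1, 0.4, -0.4, -0.0, 0.1]
side3 front top offset px 1.08 slope px/len 0.21 n 16 [0.8, 1.3, 0.4, 0.9, 1.3, 1.4, 0.9, 1.3, 1.0, 1.4, 0.9, 1.0, 1.4, 0.9, 1.0, 1.4]
px per mm z [ 0.018 -0.28 ]
```

The lid edges match the seated model to about 0.5 mm. The slope is 0.1 px or less over the length (under 0.4 mm), the same as in the unpressed reference, so the lid is home and level. Next I'll finish opening and lower the fingers around the catches.

```bash
python3 -m jog '[[[-0.1,-0.1,0.5],[0.2,-0.3,0]],[[-0.14,-0.1,1],[0.2,-0.3,0]],[[-0.14,-0.1,1.5],[0.2,-0.3,0]],[[-0.14,-0.1,1.5],[0.2,-0.3,0]],[[-0.14,-0.1,1.5],[0.2,-0.3,0]],[[-0.14,-0.1,1.5],[0.2,-0.3,0]]]' -1; python3 go.py 557 -140 45 20.6
```

```text
t: 6.78
ee_pos: [556.7, -140.0, 98.8]
orientation: [-3.091, -0.562, -0.0]
ft_force: [0.3, 0.6, 0.3]
width: 81.3
t 6.783 ee [ 556.72 -140.04   98.78] yaw 20.61 F [0.26 0.63 0.34] M [-0.01  0.03 -0.01] w 81.29
shift cm [0.027 0.006 5.378] turn deg [ 0.001 -0.016  0.015]
```

```bash
python3 -m jog '[[[0,0,0],[0,0,0]],[[0.02,0,1],[0,0,0]],[[0.02,0,2],[0,0,0]],[[0.02,0,2.2],[0,0,0]],[[0.02,0,2.2],[0,0,0]]]'; python3 go.py 557 -140 45 20.6;  python3 - <<'E'
from fit import *
from workcell import ctrl
b=eyes.get_image("side")
cv2.imwrite("pics/side4.png",b)
o=ctrl.get_obs(); e=o["ee_pos"]; w=o["width"]/2
c=eyes.get_calibration("side");x0,y0,k=255,125,8
big=cv2.resize(b[y0:y0+75,x0:x0+90],None,fx=k,fy=k,interpolation=cv2.INTER_CUBIC)
p=[e[0],e[1],np.radians(20.6)]
for P in (box(-10,10,w,w+13.5,e[2],e[2]+40),box(-10,10,-w-13.5,-w,e[2],e[2]+40)):
    uv=((proj(c,W(P,p))-[x0-.5,y0-.5])*k).astype(np.int32)
    cv2.polylines(big,[cv2.convexHull(uv)],True,(255,255,0),1)
cv2.imwrite("pics/s4.png",big)
E
```

```text
t: 7.2
ee_pos: [555.9, -139.7, 75.4]
orientation: [-3.09, -0.562, 0.003]
ft_force: [-1.6, 0.3, 0.7]
width: 87.7
t 7.2 ee [ 555.91 -139.65   75.35] yaw 20.62 F [-1.58  0.29  0.71] M [-0.   -0.03  0.01] w 87.69
shift cm [0.096 0.075 3.035] turn deg [-0.087  0.104  0.016]
```

View pics/s4.png

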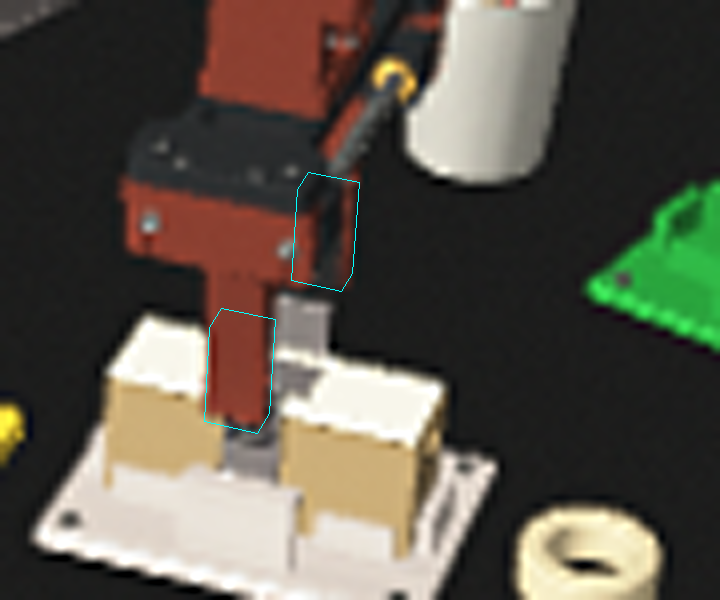

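The front finger at crop (240,370) is outside the +y catch, and the rear one at (320,250) is outside the -y catch. There was no contact force. Lowering to the pad height now.

```bash
python3 -m jog '[[[0.05,0.05,1],[0,0,0]],[[0.1,0.07,2],[0,0.1,0]],[[0.1,0.07,2.7],[0,0.1,0]],[[0.1,0.07,2.95],[0,0.1,0]],[[0.1,0.07,2.95],[0,0.1,0]],[[0.1,0.07,2.95],[0,0.1,0]]]'; python3 go.py 557 -140 45 20.6
```

```text
t: 7.75
ee_pos: [557.4, -140.0, 46.1]
orientation: [-3.09, -0.562, 0.0]
ft_force: [-0.1, -0.3, -0.5]
width: 88.0
t 7.75 ee [ 557.35 -140.03   46.11] yaw 20.61 F [-0.09 -0.31 -0.46] M [-0.03  0.01  0.02] w 88.02
shift cm [-0.032 -0.015  0.111] turn deg [-0.075 -0.013  0.014]
```

```bash
python3 -m jog '[[[0,0,0.1],[0,0,0]],[[0,0,0.1],[0,0,0]],[[0,0,0.1],[0,0,0]],[[0,0,0.1],[0,0,0]],[[0,0,0.1],[0,0,0]],[[0,0,0.1],[0,0,0]],[[0,0,0.1],[0,0,0]],[[0,0,0.1],[0,0,0]]]' 1; python3 go.py 557 -140 45 20.6; python3 -m jog '[[[0,0,0],[0,0,0]],[[0,0,0],[0,0,0]],[[0,0,0],[0,0,0]],[[0,0,0],[0,0,0]]]';python3 go.py 557 -140 45 20.6
```

```text
t: 8.42
ee_pos: [557.7, -140.2, 45.4]
orientation: [-3.09, -0.562, -0.001]
ft_force: [0.1, -1.3, 3.7]
width: 46.4
t 8.417 ee [ 557.68 -140.24   45.44] yaw 20.61 F [ 0.14 -1.28  3.72] M [-0.11  0.02 -0.03] w 46.38
shift cm [-0.055 -0.046  0.044] turn deg [-0.044 -0.045  0.013]
t: 8.75
ee_pos: [557.7, -140.2, 45.4]
orientation: [-3.09, -0.562, -0.001]
ft_force: [0.2, -1.6, 2.1]
width: 46.6
t 8.75 ee [ 557.67 -140.24   45.45] yaw 20.62 F [ 0.17 -1.64  2.09] M [-0.03  0.06 -0.  ] w 46.62
shift cm [-0.054 -0.046  0.045] turn deg [-0.043 -0.043  0.017]
```

The grip stalled at 46.6 mm, a little under the expected 49 mm, but lateral force is low. I'll check the picture, then lift slowly past the 4 mm lip limit while watching the force.

```bash
python3 - <<'E'
from fit import *
b=eyes.get_image("side")
cv2.imwrite("pics/side5.png",b)
x0,y0,k=255,125,8
big=cv2.resize(b[y0:y0+75,x0:x0+90],None,fx=k,fy=k,interpolation=cv2.INTER_CUBIC)
cv2.imwrite("pics/s5.png",big)
E
python3 -m jog '[[[0,0,-0.1],[0,0,0]],[[0,0,-0.2],[0,0,0]],[[0,0,-0.3],[0,0,0]],[[0,0,-0.3],[0,0,0]]]'; python3 go.py 557 -140 45 20.6
```

```text
t: 9.13
ee_pos: [557.5, -140.1, 48.3]
orientation: [-3.09, -0.562, -0.0]
ft_force: [-0.1, 0.6, -3.0]
width: 46.5
t 9.133 ee [ 557.46 -140.14   48.34] yaw 20.62 F [-0.14  0.64 -2.97] M [-0.05 -0.02 -0.02] w 46.49
shift cm [-0.038 -0.029  0.334] turn deg [-0.06  -0.024  0.016]
```

View pics/s5.png

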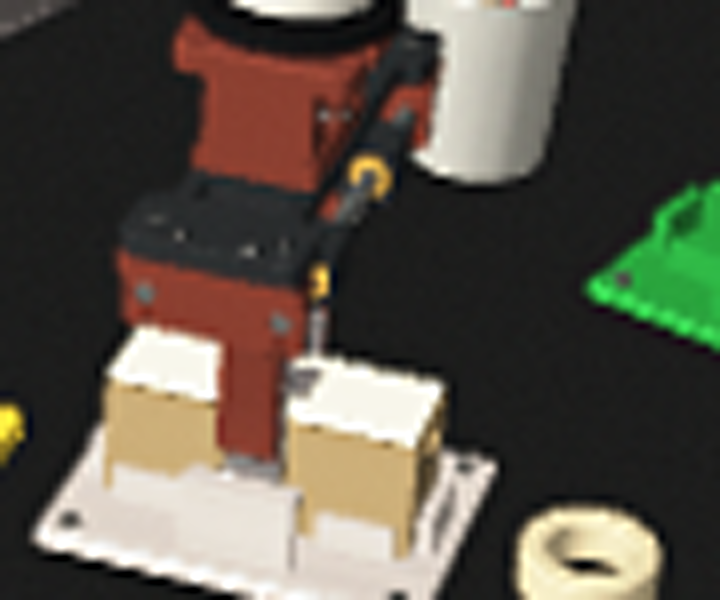

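The finger covers the +y catch at crop (248,400), and the wrist carries about 3 N, roughly the cassette's weight. I'll keep lifting gently past the lips.

```bash
python3 -m jog '[[[0,0,-0.1],[0,0,0]],[[0,0,-0.2],[0,0,0]],[[0,0,-0.3],[0,0,0]],[[0,0,-0.3],[0,0,0]]]'; python3 go.py 557 -140 160 20.6; python3 -m jog '[[[0,0,-0.1],[0,0,0]],[[0,0,-0.3],[0,0,0]],[[0,0,-0.5],[0,0,0]],[[0,0,-0.5],[0,0,0]]]'; python3 go.py 557 -140 160 20.6;
```

```text
t: 9.47
ee_pos: [557.5, -140.1, 51.5]
orientation: [-3.09, -0.562, -0.001]
ft_force: [-0.1, 0.0, -2.2]
width: 46.6
t 9.467 ee [ 557.52 -140.14   51.49] yaw 20.62 F [-0.1   0.01 -2.17] M [0.01 0.02 0.01] w 46.61
shift cm [ -0.038  -0.042 -10.851] turn deg [-0.056 -0.031  0.017]
t: 9.8
ee_pos: [557.9, -140.3, 57.0]
orientation: [-3.09, -0.562, -0.002]
ft_force: [-0.0, 0.5, -3.3]
width: 46.5
t 9.8 ee [ 557.85 -140.27   57.03] yaw 20.61 F [-0.05  0.45 -3.33] M [ 0.03 -0.04 -0.02] w 46.54
shift cm [ -0.058  -0.06  -10.297] turn deg [-0.028 -0.07   0.012]
```

```bash
python3 -m jog '[[[0,0,-0.5],[0,0,0]],[[0,0,-1.2],[0,0,0]],[[-0.02,-0.02,-2],[0,0,0]],[[-0.03,-0.03,-2.8],[0,0,0]],[[-0.04,-0.04,-3.6],[0,0,0]],[[-0.04,-0.04,-4.4],[0,0,0]],[[-0.04,-0.04,-5],[0,0,0]],[[-0.04,-0.04,-5],[0,0,0]]]'; python3 go.py 557 -140 190 20.6; python3 - <<'E'
from workcell import eyes
import cv2
b=eyes.get_image("side")
cv2.imwrite("pics/side6.png",b)
big=cv2.resize(b[100:200,230:350],None,fx=6,fy=6,interpolation=cv2.INTER_CUBIC)
cv2.imwrite("pics/s6.png",big)
E
```

```text
t: 10.47
ee_pos: [558.3, -140.3, 108.8]
orientation: [3.09, 0.562, 0.006]
ft_force: [0.6, -0.3, -3.2]
width: 46.7
t 10.467 ee [ 558.26 -140.32  108.77] yaw 20.62 F [ 0.61 -0.3  -3.24] M [0.   0.02 0.03] w 46.66
shift cm [-0.08  -0.065 -8.124] turn deg [ 0.064 -0.194  0.017]
```

View pics/s6.png

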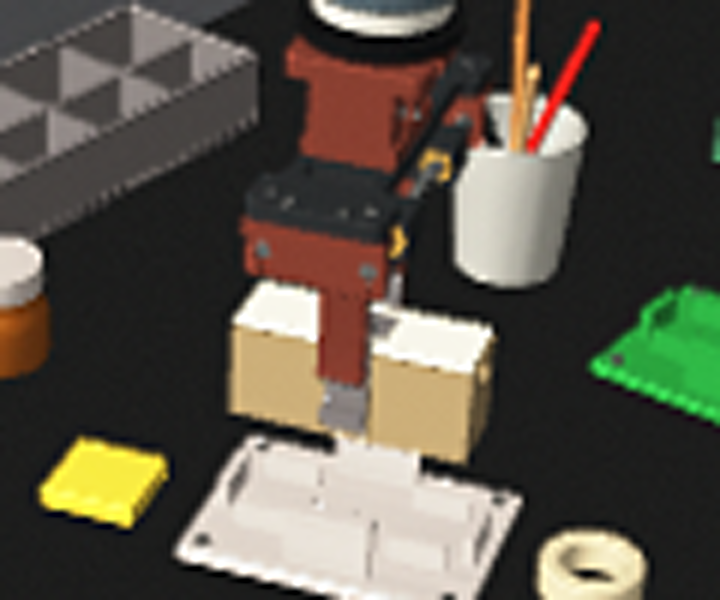

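The cassette at crop (360,380) has come out of the dock (now empty, at (350,520)), with its lid on and both catches gripped. I'll raise it further, to about 14 cm above the plate.

```bash
python3 -m jog '[[[-0.02,-0.02,-0.8],[0,0,0]],[[-0.04,-0.04,-2],[0,-0.1,0]],[[-0.06,-0.05,-3.3],[0,-0.2,0]],[[-0.08,-0.06,-4.6],[0,-0.2,0]],[[-0.08,-0.06,-5.9],[0,-0.2,0]],[[-0.08,-0.06,-7.1],[0,-0.2,0]],[[-0.08,-0.06,-7.9],[0,-0.2,0]],[[-0.08,-0.06,-8.1],[0,-0.2,0]]]'; python3 -m jog '[[[0,0,0],[0,0,0]],[[0,0,0],[0,0,0]],[[0,0,0],[0,0,0]],[[0,0,0],[0,0,0]],[[0,0,0],[0,0,0]],[[0,0,0],[0,0,0]]]'; python3 go.py 557 -140 190 20.6; python3 - <<'E'
from fit import *
from workcell import ctrl
b=eyes.get_image("side"); a=eyes.get_image("top")
cv2.imwrite("pics/side7.png",b); cv2.imwrite("pics/top7.png",a)
c=eyes.get_calibration("side");x0,y0,k=230,80,6
big=cv2.resize(b[y0:y0+100,x0:x0+120],None,fx=k,fy=k,interpolation=cv2.INTER_CUBIC)
e=ctrl.get_obs()["ee_pos"]; p=[e[0],e[1],np.radians(20.6)]
for P in parts(0,e[2]-45.45)[3:5]:
    uv=((proj(c,W(P,p))-[x0-.5,y0-.5])*k).astype(np.int32)
    cv2.polylines(big,[cv2.convexHull(uv)],True,(0,0,255),1)
cv2.imwrite("pics/s7.png",big)
E
```

```text
t: 11.18
ee_pos: [557.4, -140.2, 190.6]
orientation: [3.089, 0.562, 0.002]
ft_force: [1.1, -0.4, -3.2]
width: 46.1
t: 11.68
ee_pos: [557.2, -140.1, 190.1]
orientation: [3.09, 0.562, 0.001]
ft_force: [-0.2, 0.8, -4.0]
width: 46.8
t 11.683 ee [ 557.19 -140.09  190.13] yaw 20.62 F [-0.21  0.84 -3.99] M [0.03 0.03 0.02] w 46.81
shift cm [-0.015 -0.015  0.013] turn deg [ 0.079 -0.018  0.016]
```

View pics/s7.png

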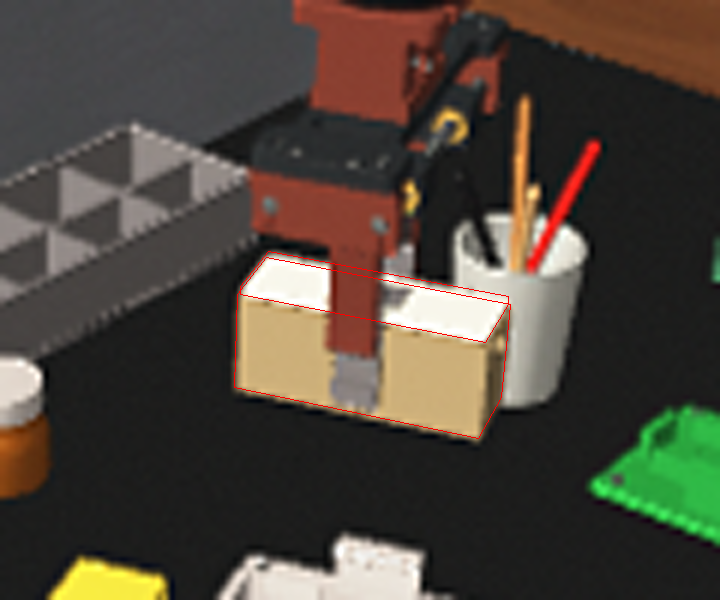

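View pics/top7.png

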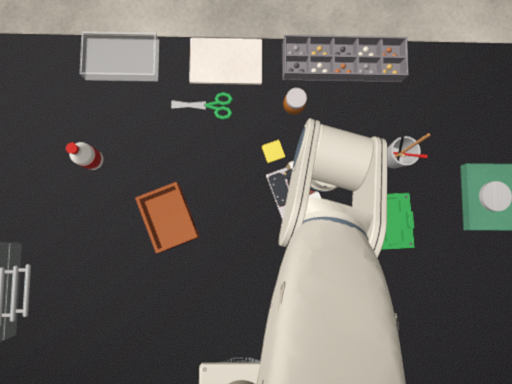

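The cassette outline matches a level model raised with the TCP, with the lid on the rim and a steady grip. Final check: that the neighbours haven't moved and that clearances are good.

```bash
python3 - <<'E'
from fit import *
from workcell import ctrl, spotter
eyes.get_image("side")
for q in ("pen_cup","tape_roll","note_pad","cassette","lid"):
    print(q,[(np.round(d["point"],0).tolist(),round(d["confidence"],2)) for d in spotter.spot_in("side",q)[:2]])
a=cv2.imread("pics/side0.png").astype(int);b=cv2.imread("pics/side7.png").astype(int)
d=(np.abs(a-b).max(2)>40).astype(np.uint8)
n,l,s,ce=cv2.connectedComponentsWithStats(d)
print([(s[i].tolist()) for i in range(1,n) if s[i,4]>6])
c=eyes.get_calibration("side"); im=cv2.imread("pics/side7.png")
p=[557.2,-140.1,np.radians(20.6)]; z=190.13-37.45
def off(P0,P1,skip):
    uv=proj(c,W(np.array([P0,P1],float),p)); F=[];Y=[]
    for f in np.linspace(.06,.94,23):
        if any(x<f<y for x,y in skip): continue
        u=uv[0]*(1-f)+uv[1]*f; ys=np.arange(-3,3.01,.1)
        s=cv2.remap(im,np.full((len(ys),1),u[0],np.float32),(u[1]+ys).astype(np.float32)[:,None],cv2.INTER_LINEAR)[:,0,0].astype(float)
        g=np.gradient(cv2.GaussianBlur(s[:,None],(1,9),1.5)[:,0]); F.append(f-.5);Y.append(ys[np.argmax(abs(g))])
    k=np.abs(np.array(Y)-np.median(Y))<1
    return np.polyfit(np.array(F)[k],np.array(Y)[k],1).round(2)
print("lid front bottom slope,off",off((-59,19,z+50),(59,19,z+50),[(.34,.66)]))
print("tub underside slope,off",off((-60,20,z),(60,20,z),[(.34,.66)]))
o=ctrl.get_obs(); print(o["t"],o["ee_pos"].round(2),o["ft_force"].round(2),round(o["width"],2))
E
```

```text
pen_cup [([641.0, -406.0, 78.0], 0.77), ([544.0, -118.0, 175.0], 0.69)]
tape_roll [([670.0, -78.0, 8.0], 0.54), ([432.0, -174.0, 14.0], 0.52)]
note_pad [([665.0, -78.0, 11.0], 0.57)]
cassette [([539.0, -126.0, 180.0], 0.93), ([643.0, -409.0, 76.0], 0.37)]
lid [([538.0, -141.0, 208.0], 0.8)]
[[267, 0, 102, 101, 4266], [376, 0, 136, 277, 20090], [487, 36, 25, 85, 1315], [485, 74, 3, 3, 7], [306, 88, 8, 11, 44], [298, 97, 10, 9, 43], [269, 108, 47, 46, 1428], [268, 162, 43, 33, 884], [446, 196, 3, 3, 8], [468, 201, 4, 17, 35], [498, 202, 7, 7, 12], [507, 241, 5, 8, 13]]
lid front bottom slope,off [-0.11  0.25]
tub underside slope,off [0.09 0.51]
12.0833 [ 557.42 -140.15  190.61] [-0.38 -0.43 -2.73] 46.43
```

Only the cassette, dock and arm pixels changed. The cassette is level (slopes of 0.11 px or less), about 145 mm above the plate and over 250 mm from the pen cup. I'm handing it in.

```bash
python3 - <<'E'
from workcell import ctrl
print(ctrl.close_job()); o=ctrl.get_obs(); print(o["t"],o["ee_pos"].round(1),o["ft_force"].round(1),round(o["width"],1))
E
```

```text
the job is handed in; nothing more can be done
None
the job is handed in; nothing more can be done
```

The job is handed in: the lid is snapped home, and the arm is holding the cassette by its two catches about 14.5 cm above the dock plate. It took about 12 s of the 45 s allowed. After the hand-in the robot gave no more readings, so these are my last checks before it.

- **Finding it:** Both cameras put the metal dock at about (557, -140) mm, turned 20.6°. I left the two green look-alikes alone.
- **Lid:** I pressed its middle with shut fingers until it stopped firmly at z = 62.2 mm under 21 N (62 mm expected). Image edges matched the seated model to about 0.5 mm, with under 0.5 mm of tilt along the length. Tilt across the width I only judged roughly.
- **Lift:** It came straight up with nothing caught; the wrist read only 2 to 4 N, about the cassette's weight. The final picture matches a level cassette with the lid still on the rim.
- **Surroundings:** Comparing the first and last side pictures, only the arm, cassette and dock area changed. The pen cup is more than 250 mm away.

Two readings disagreed with what I expected:
- **Grip width:** It settled at 46.6 mm instead of 49 mm. I put this down to pad give, as it held steady through the lift.
- **Tape roll:** The detector's top hit for it in the last picture landed on the note pad, and its second hit was on the tape itself, where it had been.

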